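# Hold a power module flush on a sloped contact plate

### The job

Pick up the power module with the green board by its black grip block, tilt it to match the slope of the tilt stage's steel contact plate, and press its copper underside flush on the plate, centred and square with it, until the sprung plate is pushed in about half of its travel, never bottoming it. Finish while holding it there: keep the grip and the push, do not let go. Leave the blue module and everything else on the bench where it is.

Things in the scene. Friction and masses are not known exactly. Their poses are not given: they have to be found in the camera images.
- module: power module to be tested, with a GREEN circuit board on a copper base plate. Base 60 mm along its x, 50 mm along its y, 5 mm thick, with the board and low parts reaching up to 10 mm. On top, in the middle, stands a black grip block, 32 mm along x, 16 mm along y, from 7 to 48 mm above the underside: take it across the 16 mm. Origin at the centre of the flat copper underside, z up out of the board. Mass 0.12 to 0.26 kg. Turning it half a turn about z makes no difference
- stage: tilt stage, fixed to the bench: dark foot 120 x 120 x 18 mm with two grey cheeks (10 mm thick, 44 mm long along x, 88 mm high, their middles at y = +-52 mm) carrying a tilting cradle on a pin along its y, 75 mm above the bench, which is clamped stiffly at some slope and does not give. Origin at the centre of the foot's underside, z up; the face on the cradle leans so that its downhill edge lies towards the stage's -x
- face (a point): centre of the top surface of the stage's bright steel contact plate; 76 mm along its x (up and down the slope), 66 mm along its y (level), 6 mm thick. z is the plate's outward normal, leaning 14 to 34 degrees from vertical towards the stage's -x; x points uphill. It rides 30 mm off the cradle's pin with the plate not pressed, and moves with the plate
- contact_plate (a joint): how far the sprung contact plate is pushed in along its own normal, in m: 0 = out (start), 0.010 = bottomed. Spring: it starts to give at about 2.4 N and takes 0.8 N more per mm (about 6.4 N at half travel); the weight of plate and module makes up 1.6 to 3.2 N of that. It moves straight in and does not tilt
- blue_module: the look-alike, to be left alone: same shape and size as the module, but with a BLUE board on a silver aluminium base; origin at the centre of its underside
- spool: orange plastic spool standing upright, 52 mm across, 40 mm high; origin at the centre of its underside; bystander
- flux_bottle: small amber bottle with a black cap, 38 mm across, 75 mm high; origin at the centre of its underside; bystander
- screwdriver: red-handled screwdriver lying on the mat, 150 mm long along its x; bystander
- capacitor: dark upright can capacitor, 35 mm across, 50 mm high; origin at the centre of its underside; bystander
- heat_sink: finned aluminium heat sink, 70 x 45 x 25 mm; origin at the centre of its underside; bystander
Things that resemble listed ones, but are neither listed nor needed, are in the scene too. Of the things that look like the module, take the one that is farthest to the robot's left at the start.

How it is judged:
By the outcome, as a careful person would: the job done as asked, in the order asked, and still so for the second after the job is handed in, while the arm keeps its last pose, push and grip.
It also fails if it takes over 46 s, if anything falls off the work surface, if the arm or the gripper's body presses on something with over 40 N, if the wrist force passes 120 N, or if a joint passes its speed limit or range.

### The arm

A 6-joint arm with a two-finger parallel gripper is mounted at the origin on the work surface. World frame = base frame: x ahead of the robot, y to its left, z up, the work surface at z = 0. Lengths are in m, angles in rad, forces in N, time in s.
With the tool pointing down it reaches from about 0.4 to 0.825 m from the base axis. Payload 7 kg.
Tool frame: the origin (TCP) lies on the centre line of the jaws, within the pads' length; the fingertips stand 22 mm ahead of it and the grasp point (between the pads) lies 3 mm ahead of it; z points along the fingers, y is the direction in which the jaws open and shut (so a half turn about z gives the same grasp; the last joint's range is limited). The gripper opens to 88 mm and grips with 3 to 60 N. Pads are 19 mm wide; open, the fingers measure 130 mm over their backs; the gripper's body (78 mm by 193 mm) begins 47 mm behind the grasp point.
Start: joints at [1.409, 0.359, 0.012, 0, -1.224, -0.288], TCP at [0.293, 0.608, 0.223] pointing down, gripper open.
Joint ranges: [-3.07, 3.07], [-1.43, 2.12], [-1.02, 1.25], [-3.03, 1.67], [-3.05, -0], [-3.03, 3.03]. Speed limits (rad/s): [2.39, 2.39, 3.01, 3.14, 3.14, 3.14].

### API

Orientations are given as [roll, pitch, yaw] about the fixed x, y, z axes, in that order (R = Rz(yaw) Ry(pitch) Rx(roll)).
In Python, from station import arm gives the robot as it stands. The module is installed in compiled form; this text tells all that it offers.
- The arm moves only by the tool arm_command, never from a script. Its argument "motion" is a list of rows, each a list of 3 entries, a list of its own where there are three numbers: the shift along the tool's x, y, z in mm, then the turn, a rotation vector about the tool's x, y, z in degrees, then the opening, from 0 (shut) to 1 (fully open). In form: [[[tx, ty, tz], [wx, wy, wz], grip], ...]. A call has 1 to 20 rows; each row shifts and turns the commanded pose from where the row before left it, along the tool's axes as they then stand; what a row does not reach is not made up. A row lasts 1/12 s, in which the tool goes at most 41.7 mm and 7.16 degrees, less where a joint would pass 70% of its speed; a pose out of reach is approached as far as the arm can. A call is refused whole if a number of a shift passes 41.7 or a number of a turn 7.16, either way. A call with a gripper value outside its range is refused whole. The fingers move at their own pace and stop on an object; "newtons" is the grip in N (left out, the last holds). Time passes only in rows, so rows that do not move let the fingers close. It gives the time, the measured TCP pose, the force and the opening at its end, in the units of the state.
- arm.get_state(): the state, without advancing time (a new reading comes with each control period).
- arm.grab_frame(name): name is "side" or "top"; returns the picture (420x560x3 uint8, red, green, blue); there is no depth.
- arm.camera_info(name): a dict with "fov_y" (degrees; the focal length in pixels is half the picture's height over the tangent of half this angle, whatever the lens; pixels are square), "cx", "cy" (the principal point, pixels), "view" (4x4, takes a point from world to camera coordinates). Camera axes: x right, y down, z forward; pixel columns grow to the right and rows downward; lengths in m; the calibration is good to about 2 mm. A picture is of the moment at which its call begins. camera_info takes no time and is no camera call.
- arm.job_done(): hands the job in, once; it reports no verdict.
The state is a dict: "t": time; "q": joint angles; "qd": joint speeds; "joint_efforts": joint torques, N m; "eef_pos": TCP position; "ee_rot": TCP orientation; "force": force on the tool from outside, world axes, zero at the start; "moment": the same for the moment, N m; "width": finger opening in m.
Only numpy, scipy, OpenCV 4.12 (cv2) and the standard library are available. Lean on these libraries where they do the work, as an engineer would, in place of code of your own. Each camera call takes 0.05 s, during which the arm holds its last target. There are 200 camera calls.

## Working session

There is one attempt and no reset: what is moved stays moved. The work goes in short steps, Python scripts to look and compute and a tool call to move; the robot and the scene stay as the last step left them, time stands still between calls to the robot, and variables do not carry over. Pictures are saved under pics/ and viewed, on a budget of 10 in all, crops included, one or two more only if the job needs it, and the job is handed in when it is done.

Besides the shell and the picture viewer there is one more tool, called after ">>>" as name([rows], argument=value, ...), one row to a line, values as JSON. arm_command: Moves the arm, as the interface text tells. Its arguments: {"type":"object","properties":{"motion":{"type":"array","items":{"type":"array"}},"newtons":{"type":"number"}},"required":["motion"]}

```bash
mkdir -p pics; python3 - <<'E'
from station import arm
import cv2,numpy as np
for n in("side","top"):
    i=arm.camera_info(n);print(n,{k:(np.round(v,4).tolist() if k=="view" else v) for k,v in i.items()})
    cv2.imwrite(f"pics/{n}0.png",arm.grab_frame(n)[:,:,::-1])
s=arm.get_state();print(s)
E
```

```text
side {'fov_y': 46.83864913413485, 'cx': 287.01916792074644, 'cy': 209.92837601305834, 'view': [[-0.995, -0.0987, 0.0114, 0.5838], [-0.0801, 0.729, -0.6798, 0.1234], [0.0588, -0.6773, -0.7334, 1.1236], [0.0, 0.0, 0.0, 1.0]]}
top {'fov_y': 52.328999710313525, 'cx': 281.3472102340278, 'cy': 209.96703247941988, 'view': [[-0.0173, -0.9998, 0.0086, 0.0106], [-0.9964, 0.0165, -0.0835, 0.6199], [0.0834, -0.01, -0.9965, 1.2626], [0.0, 0.0, 0.0, 1.0]]}
{'t': 0.1, 'q': array([ 1.40912494e+00,  3.59305806e-01,  1.11173464e-02, -3.17255283e-04,
       -1.22408363e+00, -2.88094709e-01]), 'qd': array([ 0.0013644 , -0.00187094,  0.00153503,  0.00252427, -0.00038591,
       -0.00082183]), 'joint_efforts': array([-3.81111953e-03, -5.84161949e+01,  2.93748003e+01,  7.01539278e+00,
        1.01987863e-02, -5.49186177e-05]), 'eef_pos': array([0.29328981, 0.60744449, 0.2219065 ]), 'ee_rot': array([ 3.14009297e+00, -1.33379766e-04, -4.49874025e-01]), 'force': array([ 0.22351909, -0.35242283, -0.29503781]), 'moment': array([ 0.00510256, -0.02662725, -0.02379174]), 'width': 0.08763353463044471}
```

View pics/top0.png

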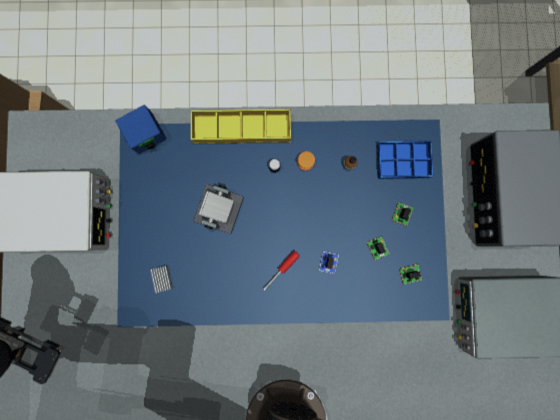

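View pics/side0.png

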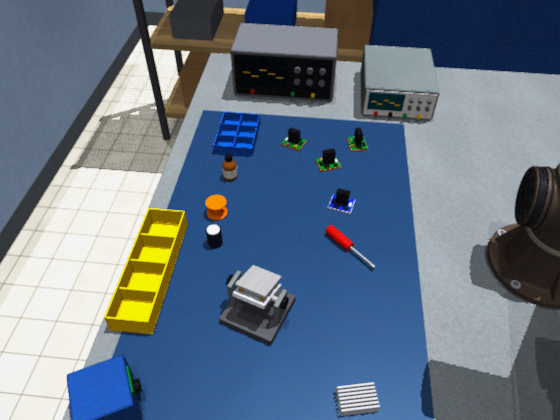

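The top view shows green modules at (403,213), (377,248) and (411,274), a blue one at (328,262), and something green at the blue box, (148,143). The side view shows that last one at (130,380). The stage is at top (217,207) and side (258,298). Next I'll enlarge the candidates.

```bash
python3 - <<'E'
import cv2,numpy as np
t=cv2.imread("pics/top0.png");s=cv2.imread("pics/side0.png")
f=lambda im,r,c,h,w:cv2.resize(im[r:r+h,c:c+w],(400,300),interpolation=cv2.INTER_CUBIC)
a=np.vstack([np.hstack([f(t,95,105,60,80),f(s,345,60,75,100)]),np.hstack([f(t,200,350,90,120),f(s,115,270,90,120)])])
cv2.imwrite("pics/c1.png",a)
E
```

```text
(no output)
```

View pics/c1.png

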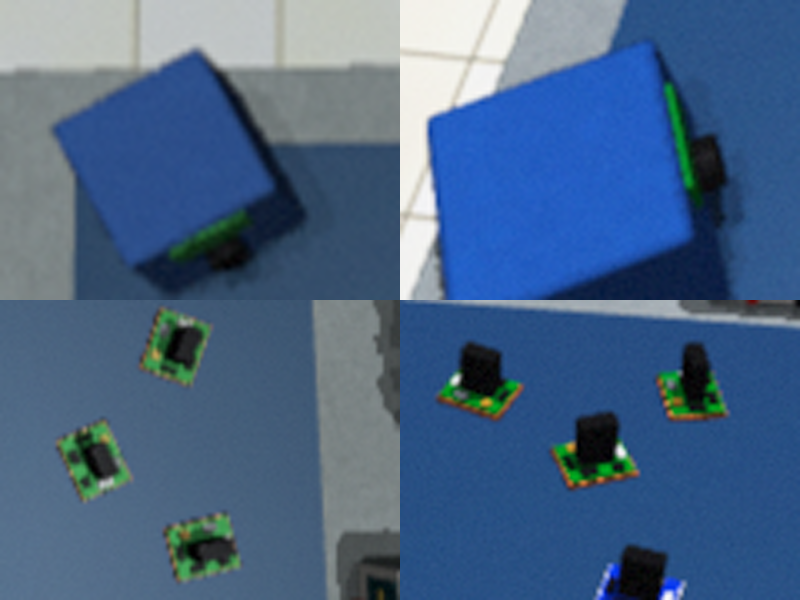

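The green item on the blue box, top (148,142), is stuck upright on the box's side face, has no copper base and lies beyond reach. The freestanding green modules are (377,248), (403,213) and (411,274). The leftmost is (377,248), which has copper edging. I'll triangulate the candidates to check this, measure the target and zoom in on the stage.

```bash
cat > h.py <<'E'
import numpy as np,cv2
from station import arm
I={n:arm.camera_info(n) for n in("side","top")}
def K(n):
    i=I[n];f=210/np.tan(np.radians(i["fov_y"]/2));return np.array([[f,0,i["cx"]],[0,f,i["cy"]],[0,0,1]])
def P(n): return K(n)@np.array(I[n]["view"])[:3]
def tri(a,b):  # side px, top px
    X=cv2.triangulatePoints(P("side"),P("top"),np.array(a,float).reshape(2,1),np.array(b,float).reshape(2,1));return (X[:3]/X[3]).ravel()
def ray(n,px,z):
    V=np.array(I[n]["view"]);R=V[:3,:3];C=-R.T@V[:3,3];d=R.T@np.linalg.solve(K(n),[px[0],px[1],1]);return C+d*(z-C[2])/d[2]
def proj(n,X):
    X=np.atleast_2d(X);h=(P(n)@np.c_[X,np.ones(len(X))].T).T;return h[:,:2]/h[:,2:]
E
python3 - <<'E'
from h import *
im={n:cv2.imread(f"pics/{n}0.png") for n in("top","side")}
print("box green",tri((131,381),(148,142)),"black",tri((137.5,386),(150.6,146.6)))
for n,w in(("top",(360,230,396,266)),("side",(308,140,348,176))):
    x0,y0,x1,y1=w;c=im[n][y0:y1,x0:x1];c=cv2.resize(c,None,fx=8,fy=8,interpolation=cv2.INTER_CUBIC)
    b,g,r=[c[:,:,k].astype(int) for k in range(3)]
    blk=(c.max(2)<60).astype(np.uint8)
    mat=((b>r+25)&(b>g+15)).astype(np.uint8)
    obj=cv2.morphologyEx(1-mat,cv2.MORPH_OPEN,np.ones((9,9)))
    for nm,m in(("obj",obj),("blk",blk)):
        ct=max(cv2.findContours(m,cv2.RETR_EXTERNAL,cv2.CHAIN_APPROX_NONE)[0],key=cv2.contourArea)
        q=(cv2.boxPoints(cv2.minAreaRect(ct))+.5)/8-.5+[x0,y0]
        print(n,nm,np.round(q,1).tolist())
        if n=="top":
            z=.004 if nm=="obj" else .048
            W=np.array([ray(n,p,z) for p in q]);print(np.round(W,4).tolist(),"ctr",W.mean(0).round(4),[ (round(np.hypot(*(e:=W[(k+1)%4]-W[k])[:2]),4),round(np.degrees(np.arctan2(e[1],e[0])),1)) for k in range(4)])
f=lambda m,r,c,h,w:cv2.resize(m[r:r+h,c:c+w],(400,400),interpolation=cv2.INTER_CUBIC)
a=np.hstack([f(im["top"],175,187,62,62),f(im["side"],260,215,85,85)])
cv2.imwrite("pics/c2.png",a)
E
```

```text
box green [0.82719265 0.39330018 0.05740097] black [0.81968056 0.39231588 0.03504123]
top obj [[365.4, 241.6], [381.4, 234.4], [390.2, 253.9], [374.1, 261.1]]
[[0.5208, -0.2549, 0.004], [0.5418, -0.3047, 0.004], [0.482, -0.3292, 0.004], [0.4612, -0.2795, 0.004]] ctr [ 0.5014 -0.2921  0.004 ] [(np.float64(0.0541), np.float64(-67.1)), (np.float64(0.0646), np.float64(-157.7)), (np.float64(0.0539), np.float64(112.8)), (np.float64(0.0645), np.float64(22.4))]
top blk [[371.1, 240.5], [378.0, 237.1], [384.9, 250.9], [378.0, 254.4]]
[[0.5232, -0.2629, 0.048], [0.533, -0.2836, 0.048], [0.492, -0.3026, 0.048], [0.4823, -0.2819, 0.048]] ctr [ 0.5076 -0.2828  0.048 ] [(np.float64(0.023), np.float64(-64.7)), (np.float64(0.0452), np.float64(-155.2)), (np.float64(0.0229), np.float64(115.2)), (np.float64(0.0452), np.float64(24.9))]
side obj [[312.3, 155.3], [332.5, 146.3], [341.8, 167.1], [321.7, 176.1]]
side blk [[317.7, 165.0], [324.4, 145.6], [337.8, 150.3], [331.2, 169.7]]
```

View pics/c2.png

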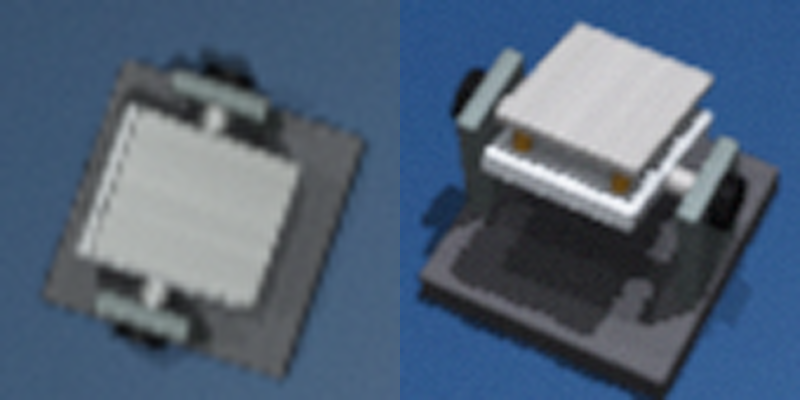

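The crop shows the plate corners clearly in both views. I'll triangulate them and fit the stage's geometry (pin at 75 mm, face 30 mm off it).

```bash
python3 - <<'E'
from h import *
from scipy.optimize import least_squares
T=np.array([(133,103),(298,163),(252,307),(80,252)],float);S=np.array([(97,103),(180,22),(315,75),(237,170)],float)
def quad(n,g,rad):
    # refine corners: edge-line fits by max gradient along normals on the brightness channel
    im=cv2.GaussianBlur(cv2.imread(f"pics/{n}0.png").astype(np.float32)[:,:,2],(0,0),.6);L=[]
    for k in range(4):
        a,b=g[k],g[(k+1)%4];d=(b-a)/np.linalg.norm(b-a);nn=np.array([-d[1],d[0]]);pts=[]
        for t in np.linspace(.12,.88,20):
            s=np.arange(-rad,rad+.01,.1);p=a+t*(b-a)+s[:,None]*nn
            v=cv2.remap(im,p[:,0].astype(np.float32),p[:,1].astype(np.float32),cv2.INTER_CUBIC).ravel()
            gr=np.abs(np.gradient(v));pts.append(p[gr.argmax()])
        vx,vy,x,y=cv2.fitLine(np.float32(pts),cv2.DIST_HUBER,0,.01,.01).ravel();L.append(np.cross([x,y,1],[x+vx,y+vy,1]))
    q=[np.cross(L[k-1],L[k]) for k in range(4)];return np.array([c[:2]/c[2] for c in q])
T=(T+.5)*62/400-.5+[187,175];S=(S+.5)*85/400-.5+[215,260]
T2=quad("top",T,1.2);S2=quad("side",S,1.5)
def face(p,off=0):
    x,y,yaw,th=p;c,s=np.cos(yaw),np.sin(yaw)
    R=np.array([[c,-s,0],[s,c,0],[0,0,1]])@cv2.Rodrigues(np.array([0,-th,0.]))[0]
    return np.array([x,y,.075])+R[:,2]*.03,R
for nm,t,s in(("raw",T,S),("ref",T2,S2)):
    X=np.array([tri(b,a) for a,b in zip(t,s)]);print(nm,X.round(4).tolist(),"ctr",X.mean(0).round(4),[round(np.linalg.norm(X[k]-X[k-1]),4) for k in range(4)])
    nrm=np.linalg.svd(X-X.mean(0))[2][2];print(" plane normal",(nrm*np.sign(nrm[2])).round(3))
    for y0 in(np.radians(70),np.radians(-110)):
        sg=1 if y0>0 else -1
        loc=np.array([[1,1],[-1,1],[-1,-1],[1,-1]])*[.038,.033]  # A high y.. x stage ~ +y
        # stage y axis (yaw70) = (-.94,.34): A,B have high world x -> -y
        loc=np.array([[.038,-.033],[-.038,-.033],[-.038,.033],[.038,.033]])*sg
        def res(p):
            c,R=face(p);W=c+np.c_[loc,np.zeros(4)]@R.T
            return np.r_[(proj("top",W)-t).ravel(),(proj("side",W)-s).ravel()]
        r=least_squares(res,[X.mean(0)[0],X.mean(0)[1],y0,.4],loss="soft_l1")
        c,R=face(r.x);print(" yaw,th",np.degrees(r.x[2:]).round(2),"face",c.round(4),"n",R[:,2].round(3),"rms",np.sqrt(np.mean(res(r.x)**2)).round(3),res(r.x).round(1).tolist())
print(T.round(1).tolist(),T2.round(1).tolist(),S.round(1).tolist(),S2.round(1).tolist())
E
```

```text
raw [[0.6686, 0.2072, 0.1226], [0.6453, 0.1395, 0.0901], [0.5827, 0.1605, 0.0891], [0.6064, 0.2309, 0.1193]] ctr [0.6257 0.1845 0.1053] [np.float64(0.0666), np.float64(0.0787), np.float64(0.0661), np.float64(0.0803)]
 plane normal [-0.162 -0.362  0.918]
 yaw,th [70.23 20.45] face [0.626  0.1839 0.1031] n [-0.118 -0.329  0.937] rms 0.531 [0.7, 0.5, 0.1, 0.4, -0.4, -0.2, 1.0, -0.4, -0.4, 1.4, -0.1, -0.0, -0.0, 0.2, 0.2, -0.2]
 yaw,th [-109.77  -20.45] face [0.626  0.1839 0.1031] n [-0.118 -0.329  0.937] rms 0.531 [0.7, 0.5, 0.1, 0.4, -0.4, -0.2, 1.0, -0.4, -0.4, 1.4, -0.1, -0.0, -0.0, 0.2, 0.2, -0.2]
ref [[0.6687, 0.2099, 0.121], [0.6461, 0.1379, 0.0883], [0.5821, 0.161, 0.0891], [0.6064, 0.2327, 0.1204]] ctr [0.6258 0.1854 0.1047] [np.float64(0.0664), np.float64(0.0823), np.float64(0.0681), np.float64(0.0819)]
 plane normal [-0.131 -0.367  0.921]
 yaw,th [70.42 19.04] face [0.6261 0.1849 0.1034] n [-0.109 -0.307  0.945] rms 0.601 [1.2, 0.4, -0.8, 0.1, -0.5, -0.7, 1.3, -0.6, -0.3, 0.5, 0.4, 0.1, -0.1, -0.1, 0.4, 0.1]
 yaw,th [-109.58  -19.04] face [0.6261 0.1849 0.1034] n [-0.109 -0.307  0.945] rms 0.601 [1.2, 0.4, -0.8, 0.1, -0.5, -0.7, 1.3, -0.6, -0.3, 0.5, 0.4, 0.1, -0.1, -0.1, 0.4, 0.1]
[[207.2, 190.5], [232.8, 199.8], [225.6, 222.2], [199.0, 213.6]] [[206.3, 190.6], [233.4, 200.0], [225.5, 222.6], [198.3, 213.8]] [[235.2, 281.5], [252.9, 264.3], [281.5, 275.5], [265.0, 295.7]] [[234.9, 283.1], [252.2, 264.1], [281.6, 275.7], [264.6, 296.2]]
```

```bash
python3 - <<'E'
from h import *
from scipy.optimize import least_squares
T=np.array([(140,106),(298,163),(252,307),(92,255)],float);T=(T+.5)*62/400-.5+[187,175]
S=np.array([[234.9, 283.1], [252.2, 264.1], [281.6, 275.7], [264.6, 296.2]]);S1=np.array([[235.2,281.5],[252.9,264.3],[281.5,275.5],[265,295.7]])
loc=np.array([[.038,-.033],[-.038,-.033],[-.038,.033],[.038,.033]])
def face(p):
    x,y,yaw,th=p[:4]
    R=cv2.Rodrigues(np.array([0,0,yaw]))[0]@cv2.Rodrigues(np.array([0,-th,0.]))[0]
    return np.array([x,y,.075])+R[:,2]*.03,R
for nm,s,w,cal in(("refS",S,1,0),("rawS",S1,1,0),("refS noAD",S,0,0),("refS calib",S,1,1),("rawS calib",S1,1,1)):
    wt=np.array([w,1,1,w])[:,None]
    def res(p):
        c,R=face(p);W=c+np.c_[loc,np.zeros(4)]@R.T
        return np.r_[((proj("top",W)-T-p[4:6])*wt).ravel(),(proj("side",W)-s-p[6:8]).ravel(),p[4:8]*(1 if cal else 1e4)]
    r=least_squares(res,[.626,.184,1.22,.36,0,0,0,0],x_scale=[.01,.01,.1,.1,1,1,1,1]);c,R=face(r.x)
    print(nm,np.degrees(r.x[2:4]).round(2),c.round(4),r.x[4:].round(2),"rms",np.sqrt(np.mean(res(r.x)[:16]**2)).round(2),res(r.x)[:16].round(1).tolist())
E
```

```text
refS [70.63 19.86] [0.6261 0.1838 0.1032] [-0. -0.  0. -0.] rms 0.41 [-0.4, 0.1, 0.1, 0.2, -0.3, -0.3, -0.8, -0.8, -0.1, -0.0, 0.4, -0.0, -0.2, -0.3, 0.6, -0.6]
rawS [70.28 21.42] [0.6258 0.1829 0.1029] [-0. -0.  0. -0.] rms 0.4 [0.0, 0.1, 0.4, 0.4, -0.1, -0.2, -0.4, -0.8, -0.2, 0.7, -0.0, -0.1, 0.1, 0.2, 0.4, -0.8]
refS noAD [70.35 19.44] [0.6263 0.1842 0.1033] [-0. -0.  0. -0.] rms 0.24 [-0.0, -0.0, 0.0, 0.2, -0.5, -0.3, -0.0, -0.0, -0.3, 0.1, 0.4, -0.0, -0.2, -0.2, 0.4, -0.3]
refS calib [70.62 19.72] [0.6261 0.1838 0.1032] [-0.28 -0.17  0.13 -0.2 ] rms 0.33 [-0.2, 0.2, 0.4, 0.4, 0.0, -0.1, -0.5, -0.6, -0.3, 0.2, 0.2, 0.1, -0.3, -0.1, 0.5, -0.4]
rawS calib [70.28 21.42] [0.6258 0.1829 0.1029] [-0.02 -0.08  0.05  0.  ] rms 0.4 [0.1, 0.2, 0.4, 0.5, -0.1, -0.1, -0.4, -0.7, -0.2, 0.7, -0.1, -0.1, 0.0, 0.2, 0.3, -0.8]
```

Box item confirmed as a decoy: z is about 0.05 and it sits 0.92 m out, beyond reach. Stage face is about (0.626, 0.184, 0.103), yaw 70.4°, slope about 20°. The module is at (0.501, -0.292), x axis about 23°. I'll go above it first.

>>> arm_command([
  [[24,30,0],[0,0,0],1],
  [[24,30,0],[0,0,0],1],
  [[24,30,0],[0,0,0],1],
  [[24,30,0],[0,0,0],1],
  [[24,30,0],[0,0,0],1],
  [[24,30,0],[0,0,0],1],
  [[24,30,0],[0,0,0],1],
  [[24,30,0],[0,0,0],1],
  [[24,30,0],[0,0,0],1],
  [[24,30,0],[0,0,0],1],
  [[24,30,0],[0,0,0],1],
  [[24,30,0],[0,0,0],1],
  [[24,30,0],[0,0,0],1],
  [[24,30,0],[0,0,0],1],
  [[24,30,0],[0,0,0],1],
  [[24,30,0],[0,0,0],1],
  [[24,30,0],[0,0,0],1],
  [[24,30,0],[0,0,0],1],
  [[24,30,0],[0,0,0],1],
  [[24,30,0],[0,0,0],1],
])

```text
t: 1.77
eef_pos: [0.4647, -0.1432, 0.2228]
ee_rot: [-3.141, -0.0, -0.45]
force: [0.6, 1.8, 0.2]
width: 0.0877
```

>>> arm_command([
  [[20,24,15],[0,0,7],1],
  [[0,0,0],[0,0,7],1],
  [[0,0,0],[0,0,7],1],
  [[0,0,0],[0,0,7],1],
  [[0,0,0],[0,0,7],1],
  [[0,0,0],[0,0,7],1],
  [[0,0,0],[0,0,7],1],
  [[0,0,0],[0,0,7],1],
  [[0,0,0],[0,0,7],1],
  [[0,0,0],[0,0,7],1],
  [[0,0,0],[0,0,7],1],
  [[0,0,0],[0,0,7],1],
  [[0,0,0],[0,0,7],1],
  [[0,0,0],[0,0,7],1],
  [[0,0,0],[0,0,7],1],
  [[0,0,0],[0,0,7],1],
  [[0,0,0],[0,0,7],1],
  [[0,0,0],[0,0,7],1],
  [[0,0,0],[0,0,5],1],
  [[0,0,0],[0,0,0],1],
])

```text
t: 3.43
eef_pos: [0.4722, -0.1714, 0.2075]
ee_rot: [3.141, -0.001, -2.74]
force: [-0.7, 0.1, 0.5]
width: 0.0879
```

```bash
cat >> h.py <<'E'
from scipy.spatial.transform import Rotation as Ro
def pose():
    s=arm.get_state();return s,np.array(s["eef_pos"]),Ro.from_euler("xyz",s["ee_rot"])
def delta(p,R):  # to target: mm in tool axes, deg rotvec in tool axes
    s,p0,R0=pose();return R0.inv().apply((np.array(p)-p0)*1e3).round(1),np.degrees((R0.inv()*R).as_rotvec()).round(2)
def down(yaw): return Ro.from_euler("xyz",[180,0,yaw],degrees=True)
E
python3 - <<'E'
from h import *
s,p,R=pose();print(s["t"],p,np.degrees(s["ee_rot"]),s["q"].round(2),s["force"])
print(delta([.5014,-.292,.13],down(-157.3)))
E
```

```text
3.4333 [ 0.47215371 -0.17144936  0.20747047] [ 1.79979598e+02 -3.21597874e-02 -1.57000719e+02] [ 0.04  0.08 -0.38 -0.   -1.1  -1.21] [-0.65610479  0.06977164  0.48409997]
(array([  20.1, -122.4,   77.4]), array([ 0.02, -0.03,  0.3 ]))
```

>>> arm_command([
  [[5,-30.6,19],[0,0,0.3],1],
  [[5,-30.6,19],[0,0,0],1],
  [[5,-30.6,19],[0,0,0],1],
  [[5,-30.6,19],[0,0,0],1],
  [[0,0,0],[0,0,0],1],
  [[0,0,0],[0,0,0],1],
])

```text
t: 3.93
eef_pos: [0.5007, -0.2931, 0.1295]
ee_rot: [3.139, -0.003, -2.741]
force: [-0.5, -0.3, 0.3]
width: 0.0876
```

```bash
python3 - <<'E'
from h import *
s,p,R=pose();print(s["t"],p,np.degrees(s["ee_rot"]))
f=lambda m,r,c,h,w:cv2.resize(m[r:r+h,c:c+w],(400,400),interpolation=cv2.INTER_CUBIC)
im={n:arm.grab_frame(n)[:,:,::-1] for n in("top","side")}
cv2.imwrite("pics/c3.png",np.hstack([f(im["top"],210,340,80,80),f(im["side"],110,280,90,90)]))
print(delta([.5014,-.292,.036],down(-157.3)))
E
```

```text
3.9333 [ 0.50070341 -0.29305188  0.12952613] [ 179.8584493    -0.19292707 -157.06011047]
(array([ 0.3, -0. , 95.7]), array([ 0.01, -0.02,  0.31]))
```

View pics/c3.png

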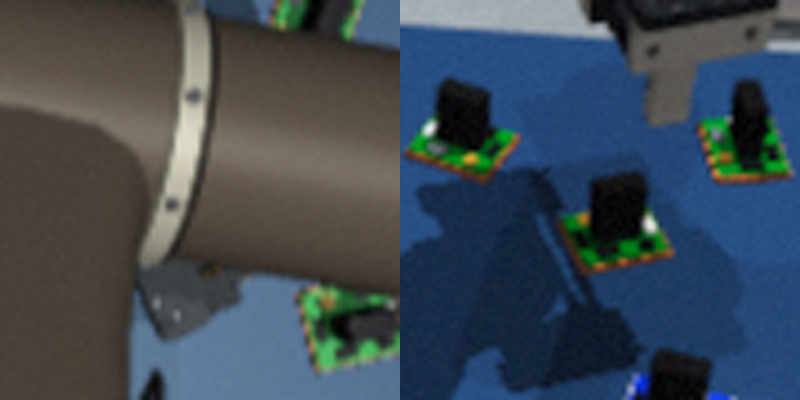

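The side crop shows the target module alone under the gripper, with base corners at about (560,215), (590,272) and (672,252). I'll check those corners against my estimate, and check the finger position.

```bash
python3 - <<'E'
from h import *
s,p,R=pose();to=lambda q:((q-[280,110]+.5)*400/90-.5+[400,0]).round(0).tolist()
print("tips",to(proj("side",p+R.apply([[0,.046,.022],[0,-.046,.022],[0,0,.022]]))))
Rm=Ro.from_euler("z",22.7,degrees=True)
print("base",to(proj("side",np.array([.5014,-.292,0])+Rm.apply([[.03,.025,0],[.03,-.025,0],[-.03,-.025,0],[-.03,.025,0]]))))
print("top blk",to(proj("side",np.array([.5014,-.292,.048])+Rm.apply([[.016,.008,0],[.016,-.008,0],[-.016,-.008,0],[-.016,.008,0]]))))
g=lambda u,v:((np.array([u-400,v])+.5)*90/400-.5+[280,110])
for q in[(560,215),(590,272),(672,252)]:print(ray("side",g(*q),0.).round(4))
E
```

```text
tips [[656.0, 147.0], [600.0, 54.0], [627.0, 100.0]]
base [[583.0, 274.0], [556.0, 223.0], [645.0, 205.0], [673.0, 256.0]]
top blk [[600.0, 193.0], [591.0, 177.0], [640.0, 167.0], [649.0, 184.0]]
[ 0.5366 -0.311   0.    ]
[ 0.515  -0.2599 -0.    ]
[ 0.4651 -0.2839  0.    ]
```

The finger appears about 5 px higher in the image than predicted. I'll descend to just above the block and look again before going around it.

>>> arm_command([
  [[0.3,0,13],[0,0,0.3],1],
  [[0,0,13],[0,0,0],1],
  [[0,0,13],[0,0,0],1],
  [[0,0,13],[0,0,0],1],
  [[0,0,0],[0,0,0],1],
  [[0,0,0],[0,0,0],1],
])

```text
t: 4.53
eef_pos: [0.5018, -0.2913, 0.0806]
ee_rot: [-3.141, 0.0, -2.745]
force: [0.5, -0.6, 0.7]
width: 0.0875
```

```bash
python3 - <<'E'
from h import *
s,p,R=pose();print(s["t"],p,np.degrees(s["ee_rot"]),s["force"])
im=arm.grab_frame("side")[:,:,::-1].copy()
o=cv2.resize(im[100:190,270:390],(800,600),interpolation=cv2.INTER_CUBIC);k=800/120
for q,c in((p+R.apply([[0,.044,.022],[0,-.044,.022],[0,.065,.022],[0,0,.022],[0,0,0]]),(0,0,255)),):
    for u in proj("side",q): cv2.circle(o,tuple(int(v) for v in (u-[270,100]+.5)*k),5,c,2)
cv2.imwrite("pics/c4.png",o)
E
```

```text
4.5333 [ 0.50177299 -0.29129163  0.08059797] [-1.79982499e+02  1.72213776e-02 -1.57251030e+02] [ 0.5350026  -0.60002307  0.68348668]
```

View pics/c4.png

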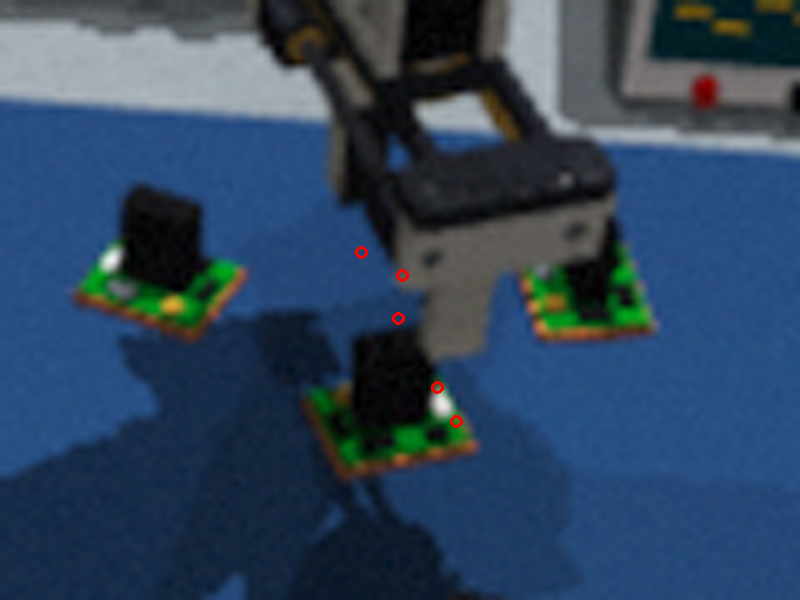

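The side crop shows the near fingertip at (450,357), against a predicted (456,421). That's a real mismatch of about 25 mm, so I'll check it with the top camera, both now and in the start frame.

```bash
python3 - <<'E'
from h import *
s,p,R=pose()
def mk(im,p,R,x0,y0,w,h):
    k=400/w;o=cv2.resize(im[y0:y0+h,x0:x0+w],(400,int(h*k)),interpolation=cv2.INTER_CUBIC)
    for a,c in(([0,.044,.022],(0,0,255)),([0,-.044,.022],(0,0,255)),([0,.065,.022],(0,255,255)),([0,-.065,.022],(0,255,255)),([0,0,0],(255,0,255))):
        u=(proj("top",p+R.apply([a]))[0]-[x0,y0]+.5)*k;cv2.circle(o,tuple(int(v) for v in u),4,c,1)
    return o
a=mk(arm.grab_frame("top")[:,:,::-1],p,R,330,210,100,100)
b=mk(cv2.imread("pics/top0.png"),np.array([.2933,.6074,.2219]),Ro.from_euler("xyz",[3.1401,0,-.4499]),0,310,100,100)
cv2.imwrite("pics/c5.png",np.hstack([a,b]))
E
```

```text
(no output)
```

View pics/c5.png

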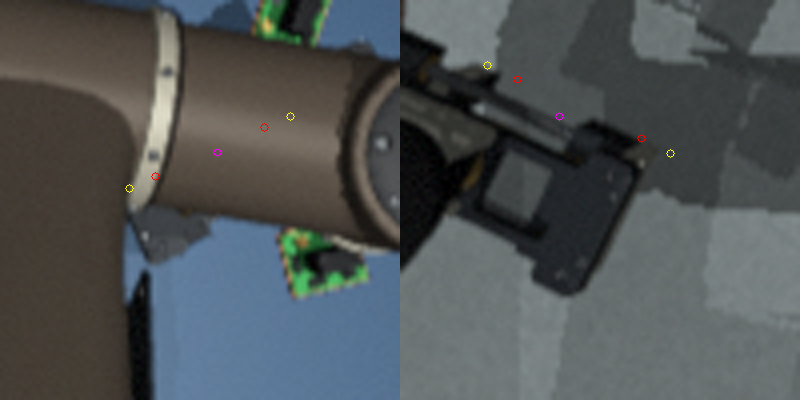

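```bash
python3 - <<'E'
from h import *
s,p,R=pose()
X=tri((361.8,127.8),(368.75,275.5));print(X,"tool",R.inv().apply(X-p).round(4)*1e3,"reproj",proj("side",X),proj("top",X))
p0=np.array([.2933,.6074,.2219]);R0=Ro.from_euler("xyz",[3.1401,0,-.4499])
for q in[(640,165),(578,295),(535,280)]:
    px=((q[0]-400)/4-.5,310+q[1]/4-.5)
    for dz in(0.02,.04,.06):
        W=ray("top",px,p0[2]+dz);print(q,dz,(R0.inv().apply(W-p0)*1e3).round(1))
# near finger bottom outer centre and far finger bottom in current side view at assumed tool z
for q in[(420,352),(485,358),(332,195),(352,205)]:
    px=(270+q[0]/6.667-.5,100+q[1]/6.667-.5)
    for dz in(-.022,0,.008,.03): print(q,dz,(R.inv().apply(ray("side",px,p[2]+dz)-p)*1e3).round(1))
E
```

```text
[ 0.43037817 -0.22431408  0.18134627] tool [  40.3   90.  -100.2] reproj [[361.64056858 127.7875253 ]] [[368.74327923 275.68882263]]
(640, 165) 0.02 [  3.1  65.5 -19.9]
(640, 165) 0.04 [ 11.6  72.5 -39.9]
(640, 165) 0.06 [ 20.1  79.6 -59.9]
(578, 295) 0.02 [-80.6  66.7 -19.9]
(578, 295) 0.04 [-70.5  73.8 -39.9]
(578, 295) 0.06 [-60.5  80.8 -59.9]
(535, 280) 0.02 [-83.5  39.2 -19.9]
(535, 280) 0.04 [-73.4  46.7 -39.9]
(535, 280) 0.06 [-63.3  54.3 -59.9]
(420, 352) -0.022 [ 1.2 23.5 22. ]
(420, 352) 0 [-9.7 47.2 -0.1]
(420, 352) 0.008 [-13.7  55.9  -8.1]
(420, 352) 0.03 [-24.6  79.6 -30.1]
(485, 358) -0.022 [24.8 34.2 21.9]
(485, 358) 0 [13.3 57.7 -0.1]
(485, 358) 0.008 [ 9.1 66.2 -8.1]
(485, 358) 0.03 [ -2.4  89.7 -30.1]
(332, 195) -0.022 [  1.5 -81.9  22.1]
(332, 195) 0 [ -9.4 -55.4   0.1]
(332, 195) 0.008 [-13.4 -45.8  -7.9]
(332, 195) 0.03 [-24.3 -19.3 -29.9]
(352, 205) -0.022 [  7.2 -73.2  22.1]
(352, 205) 0 [ -3.8 -46.9   0.1]
(352, 205) 0.008 [ -7.8 -37.4  -7.9]
(352, 205) 0.03 [-18.9 -11.1 -30. ]
```

In the tool frame, the body corners match in x and y in both frames (±39, ±94 mm), so the arm frame is right. The open fingertips are simply retracted, near tool z of 0. That looks like linkage fingers that swing forward as they close. So I'll grasp slightly higher, at TCP z 0.042, which leaves clearance over the board.

>>> arm_command([
  [[0,0,13],[0,0,0],1],
  [[0,0,13],[0,0,0],1],
  [[0,0,12.6],[0,0,0],1],
  [[0,0,0],[0,0,0],1],
  [[0,0,0],[0,0,0],0.5],
  [[0,0,0],[0,0,0],0],
  [[0,0,0],[0,0,0],0],
  [[0,0,0],[0,0,0],0],
  [[0,0,0],[0,0,0],0],
  [[0,0,0],[0,0,0],0],
  [[0,0,0],[0,0,0],0],
  [[0,0,0],[0,0,0],0],
  [[0,0,0],[0,0,0],0],
  [[0,0,0],[0,0,0],0],
], newtons=30)

```text
t: 5.8
eef_pos: [0.5016, -0.2921, 0.0411]
ee_rot: [3.142, -0.0, -2.747]
force: [0.2, -0.5, 0.4]
width: 0.0265
```

```bash
python3 - <<'E'
from h import *
s,p,R=pose();print(s["t"],p,np.degrees(s["ee_rot"]),s["force"],s["moment"],s["width"])
im=arm.grab_frame("side")[:,:,::-1].copy()
o=cv2.resize(im[100:190,270:390],(800,600),interpolation=cv2.INTER_CUBIC);k=800/120
for u in proj("side",p+R.apply([[0,.008,.022],[0,-.008,.022],[0,0,.022],[0,0,0]])): cv2.circle(o,tuple(int(v) for v in (u-[270,100]+.5)*k),4,(0,0,255),1)
cv2.imwrite("pics/c6.png",o)
E
```

```text
5.8 [ 0.50159208 -0.29207313  0.04112057] [ 1.79997905e+02 -5.44657585e-03 -1.57368200e+02] [ 0.22994378 -0.51966542  0.35452942] [ 0.12971234 -0.1684271  -0.06711232] 0.026465768897075793
```

View pics/c6.png

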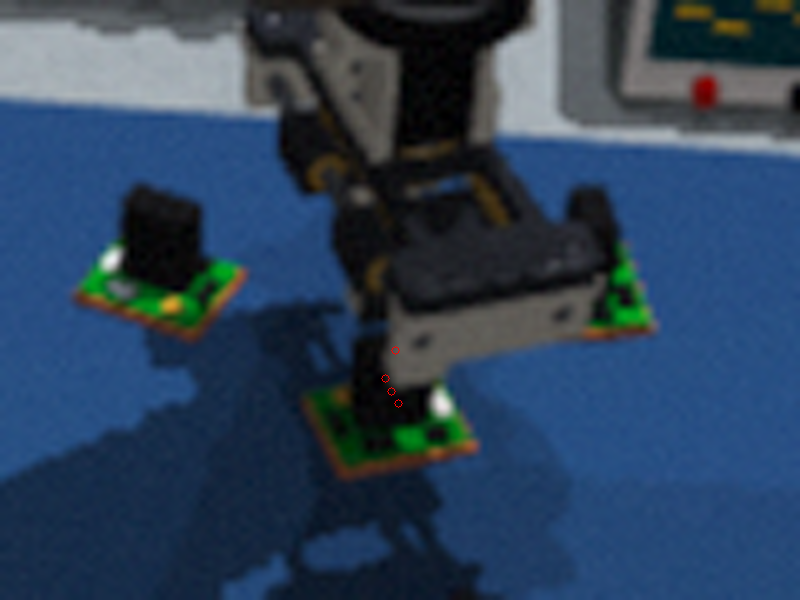

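The module hasn't been disturbed and the finger swings down as it closes, with its tip now at about (405,392). The jaw is still closing (26 mm), so I'll carry on.

>>> arm_command([
  [[0,0,0],[0,0,0],0],
  [[0,0,0],[0,0,0],0],
  [[0,0,0],[0,0,0],0],
  [[0,0,0],[0,0,0],0],
  [[0,0,0],[0,0,0],0],
  [[0,0,0],[0,0,0],0],
])

```text
t: 6.35
eef_pos: [0.5014, -0.2921, 0.0411]
ee_rot: [3.141, -0.0, -2.747]
force: [0.2, 0.5, -0.8]
width: 0.0149
```

```bash
python3 - <<'E'
from h import *
s,p,R=pose();print(s["t"],p,np.degrees(s["ee_rot"]),s["force"],s["moment"],s["width"])
E
```

```text
6.35 [ 0.50143444 -0.29205084  0.04106108] [ 1.79988276e+02 -1.42152124e-02 -1.57375168e+02] [ 0.22377104  0.51005242 -0.77729461] [ 0.14928968 -0.01925636  0.00549835] 0.014869478486999573
```

Held (15 mm across the block). Lift, then compute the hover pose.

>>> arm_command([
  [[0,0,-10],[0,0,0],0],
  [[0,0,-30],[0,0,0],0],
  [[0,0,-35],[0,0,0],0],
  [[0,0,-35],[0,0,0],0],
  [[0,0,-35],[0,0,0],0],
  [[0,0,-35],[0,0,0],0],
  [[0,0,0],[0,0,0],0],
  [[0,0,0],[0,0,0],0],
])

```text
t: 7.02
eef_pos: [0.5027, -0.2924, 0.2244]
ee_rot: [-3.138, 0.005, -2.747]
force: [0.2, 0.5, -3.5]
width: 0.0151
```

```bash
cat >> h.py <<'E'
FC=np.array([.6261,.1838,.1032]);YAW,TH=70.5,20.0
def plate(yaw=None,th=None): return Ro.from_euler("z",YAW if yaw is None else yaw,degrees=True)*Ro.from_euler("y",-(TH if th is None else th),degrees=True)
def tgt(h,dx=0,dy=0):
    P=plate();return FC+P.apply([dx,dy,.0411+h]),P*Ro.from_matrix(np.diag([-1,1,-1]))
E
python3 - <<'E'
from h import *
s,p,R=pose();print(s["t"],p,s["force"],s["moment"],s["width"],s["q"].round(2))
pt,Rt=tgt(.04);print(pt,Rt.as_euler("xyz",degrees=True));d=pt+[0,0,.04]-p;print("world",d*1e3,"tool",(R.inv().apply(d)*1e3).round(1),"rot",np.degrees((R.inv()*Rt).as_rotvec()))
print("yaw only",np.degrees((R.inv()*down(YAW-180)).as_rotvec()),"then",np.degrees((down(YAW-180).inv()*Rt).as_rotvec()))
E
```

```text
7.0167 [ 0.50270349 -0.2923966   0.2243619 ] [ 0.22171106  0.45545049 -3.4566919 ] [ 0.05386896 -0.09149804  0.01485213] 0.015074796773063717 [-0.19  0.2  -0.2   0.   -1.16 -0.99]
[0.61684092 0.15765317 0.17940907] [-180.    20.  -109.5]
world [114.13743449 450.04976848  -4.95282571] tool [-278.5  371.5    5. ] rot [ -8.63340209 -18.64895525 -47.31606451]
yaw only [ -0.2845377    0.16945908 -47.86840816] then [ 6.39351958e-15 -2.00000000e+01  5.16887278e-15]
```

>>> arm_command([
  [[-10,13,0],[0,0,0],0],
  [[-20,26.6,0],[0,0,0],0],
  [[-20,26.6,0],[0,0,0],0],
  [[-20,26.6,0],[0,0,0],0],
  [[-20,26.6,0],[0,0,0],0],
  [[-20,26.6,0],[0,0,0],0],
  [[-20,26.6,0],[0,0,0],0],
  [[-20,26.6,0],[0,0,0],0],
  [[-20,26.6,0],[0,0,0],0],
  [[-20,26.6,0],[0,0,0],0],
  [[-20,26.6,0],[0,0,0],0],
  [[-20,26.6,0],[0,0,0],0],
  [[-20,26.6,0],[0,0,0],0],
  [[-20,26.6,0],[0,0,0],0],
  [[-8.5,12.7,5],[0,0,0],0],
])

```text
t: 8.27
eef_pos: [0.6162, 0.1613, 0.2153]
ee_rot: [3.141, -0.0, -2.745]
force: [0.8, -0.5, -1.3]
width: 0.0155
```

>>> arm_command([
  [[0,0,0],[0,0,-4],0],
  [[0,0,0],[0,0,-6],0],
  [[0,0,0],[0,0,-6],0],
  [[0,0,0],[0,0,-6],0],
  [[0,0,0],[0,0,-6],0],
  [[0,0,0],[0,0,-6],0],
  [[0,0,0],[0,0,-6],0],
  [[0,0,0],[0,0,-5],0],
  [[0,0,0],[0,0,-2.9],0],
  [[0,0,0],[0,-4,0],0],
  [[0,0,0],[0,-4,0],0],
  [[0,0,0],[0,-4,0],0],
  [[0,0,0],[0,-4,0],0],
  [[0,0,0],[0,-4,0],0],
  [[0,0,0],[0,0,0],0],
  [[0,0,0],[0,0,0],0],
  [[0,0,0],[0,0,0],0],
])

```text
t: 9.68
eef_pos: [0.6155, 0.1574, 0.2155]
ee_rot: [3.141, 0.347, -1.912]
force: [0.3, 0.2, -2.2]
width: 0.0149
```

```bash
python3 - <<'E'
from h import *
s,p,R=pose();print(s["t"],p,s["force"],s["moment"],s["width"],s["q"].round(2))
print("to 20mm:",delta(*tgt(.02)))
im=arm.grab_frame("side")[:,:,::-1].copy();t=arm.grab_frame("top")[:,:,::-1];cv2.imwrite("pics/s7.png",im);cv2.imwrite("pics/t7.png",t)
x0,y0,w=210,235,80;k=7.5
o=cv2.resize(im[y0:y0+80,x0:x0+w],(600,600),interpolation=cv2.INTER_CUBIC)
B=p+R.apply([[a,b,.0411] for a,b in((.03,.025),(.03,-.025),(-.03,-.025),(-.03,.025))])
Pl=FC+plate().apply([[a,b,0] for a,b in((.038,.033),(.038,-.033),(-.038,-.033),(-.038,.033))])
for q,c in((B,(0,0,255)),(Pl,(255,0,255))):
    for u in proj("side",q): cv2.circle(o,tuple(int(v) for v in (u-[x0,y0]+.5)*k),4,c,1)
cv2.imwrite("pics/c7.png",o)
E
```

```text
9.6833 [0.61546268 0.15738186 0.21545103] [ 0.3029072   0.24248014 -2.22991543] [-1.2567738   0.37339904 -0.00977187] 0.014910067081682247 [ 0.39  0.21 -0.13 -0.31 -1.01 -0.59]
to 20mm: (array([11.5, -1.3, 54.1]), array([ 0.05, -0.14, -0.02]))
```

View pics/c7.png

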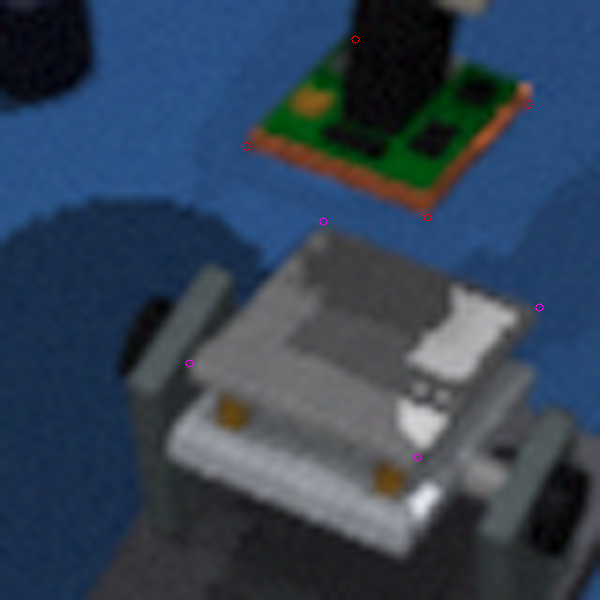

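The side crop shows the module's copper corners at (250,150), (430,212) and (532,103), which is within 0.5 px of prediction. The plate corners at (190,368) and (418,455) also match, so the model is good. Approach to about 6 mm, trimming y by about 1 mm.

>>> arm_command([
  [[5.5,-1,10],[0,0,0],0],
  [[6,-1.3,14],[0,0,0],0],
  [[0,0,14],[0,0,0],0],
  [[0,0,14],[0,0,0],0],
  [[0,0,10],[0,0,0],0],
  [[0,0,6],[0,0,0],0],
  [[0,0,0],[0,0,0],0],
  [[0,0,0],[0,0,0],0],
  [[0,0,0],[0,0,0],0],
])

```text
t: 10.53
eef_pos: [0.6225, 0.169, 0.149]
ee_rot: [-3.141, 0.349, -1.91]
force: [0.0, 0.5, -1.2]
width: 0.0152
```

```bash
cat >> h.py <<'E'
def avg(n=8):
    L=[]
    for _ in range(n):
        arm.grab_frame("side");s,p,R=pose();L.append(np.r_[R.inv().apply(s["force"]),R.inv().apply(s["moment"]),p])
    L=np.array(L);s,p,R=pose();m=L.mean(0)
    h=plate().inv().apply(m[6:]-FC)*1e3
    print("t",s["t"],"F",m[:3].round(2),"M",m[3:6].round(3),"sd",L[:,:6].std(0).round(3),"plateframe mm",h.round(2),"w",round(s["width"],4),"rot",np.degrees((R.inv()*tgt(0)[1]).as_rotvec()).round(2))
E
python3 - <<'E'
from h import *
avg()
E
```

```text
t 10.9333 F [ 0.68 -0.06  1.8 ] M [ 0.047  1.345 -0.01 ] sd [0.615 0.474 0.286 0.033 0.033 0.032] plateframe mm [ 1.28 -1.39 48.3 ] w 0.0154 rot [-0.01  0.02  0.03]
```

>>> arm_command([
  [[1.2,0.3,2.5],[0,0,0],0],
  [[0,0,2],[0,0,0],0],
  [[0,0,0],[0,0,0],0],
  [[0,0,1],[0,0,0],0],
  [[0,0,0],[0,0,0],0],
])

```text
t: 11.35
eef_pos: [0.6219, 0.1698, 0.1425]
ee_rot: [3.141, 0.349, -1.911]
force: [-0.1, 0.3, -1.3]
width: 0.0148
```

```bash
python3 - <<'E'
from h import *
avg(6)
E
```

```text
t 11.65 F [ 0.86 -0.04  1.85] M [ 0.046  1.354 -0.024] sd [0.385 0.453 0.483 0.021 0.018 0.028] plateframe mm [-0.19 -0.86 42.14] w 0.0153 rot [0.   0.   0.03]
```

>>> arm_command([
  [[0,0,1.5],[0,0,0],0],
  [[0,0,0],[0,0,0],0],
])

```text
t: 11.82
eef_pos: [0.6222, 0.1702, 0.1413]
ee_rot: [-3.141, 0.349, -1.911]
force: [-1.0, -0.4, 0.5]
width: 0.0151
```

```bash
python3 - <<'E'
from h import *
avg(6)
E
```

```text
t 12.1167 F [ 0.81  0.54 -0.1 ] M [-0.071  1.378 -0.004] sd [0.336 0.41  0.338 0.031 0.037 0.018] plateframe mm [-0.15 -0.9  40.8 ] w 0.0151 rot [0.   0.01 0.03]
```

Contact was detected at plate z of about 40.8 mm (about 2 N). I'll press in 2 mm more and watch the moments for tilt.

>>> arm_command([
  [[0,0,1],[0,0,0],0],
  [[0,0,1],[0,0,0],0],
  [[0,0,0],[0,0,0],0],
  [[0,0,0],[0,0,0],0],
])

```text
t: 12.45
eef_pos: [0.6224, 0.1709, 0.1395]
ee_rot: [-3.141, 0.349, -1.91]
force: [-1.1, -1.2, 1.1]
width: 0.0146
```

```bash
python3 - <<'E'
from h import *
avg(10)
im=arm.grab_frame("side")[:,:,::-1].copy()
x0,y0=215,240;k=8
cv2.imwrite("pics/c8.png",cv2.resize(im[y0:y0+75,x0:x0+85],(680,600),interpolation=cv2.INTER_CUBIC))
E
```

```text
t 12.95 F [ 1.    1.01 -1.54] M [-0.242  1.361 -0.02 ] sd [0.51  0.408 0.492 0.026 0.039 0.019] plateframe mm [-0.16 -0.85 38.73] w 0.015 rot [0.01 0.   0.03]
```

View pics/c8.png

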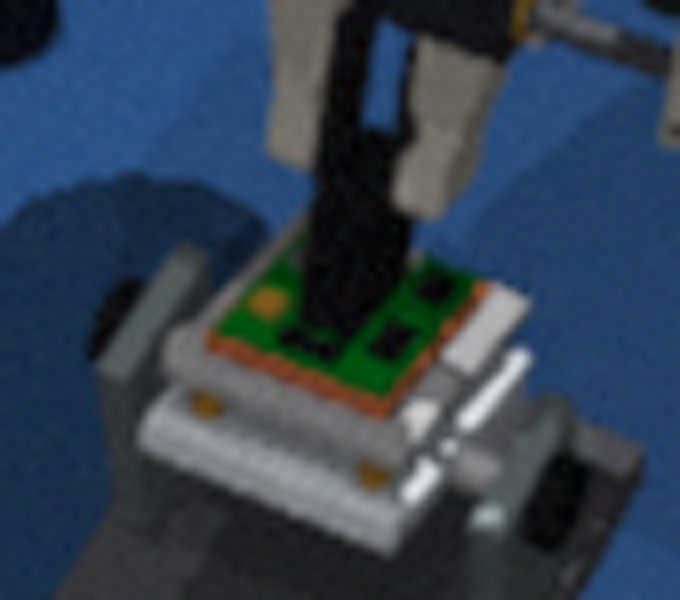

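The view shows the module flush on the plate, with copper bottom corners at about (208,350), (392,416) and (493,290). I'll map these and the plate corners onto the plate plane to check centring.

```bash
python3 - <<'E'
from h import *
V=np.array(I["side"]["view"]);Rc=V[:3,:3];C=-Rc.T@V[:3,3];P_=plate();n=P_.apply([0,0,1]);O=FC-n*.0026
def loc(u,v):
    d=Rc.T@np.linalg.solve(K("side"),[215+u/8-.5,240+v/8-.5,1]);X=C+d*((O-C)@n)/(d@n);return (P_.inv().apply(X-O)*1e3).round(1)
for nm,q in(("modL",(208,350)),("modF",(392,416)),("modR",(493,290)),("plL",(165,357)),("plF",(408,452)),("plR",(532,300))):print(nm,loc(*q))
s,p,R=pose();B=p+R.apply([[a,b,.0411] for a,b in((-.03,-.025),(-.03,.025),(.03,.025))])
print("pred mod px",((proj("side",B)-[215,240]+.5)*8).round(0).tolist())
Q=O+P_.apply([[a,b,0] for a,b in((.038,-.033),(.038,.033),(-.038,.033))]);print("pred plate px",((proj("side",Q)-[215,240]+.5)*8).round(0).tolist())
E
```

```text
modL [ 29.2 -24.8  -0. ]
modF [25.9 23.8 -0. ]
modR [-34.1  23.2  -0. ]
plL [ 37.6 -32.1  -0. ]
plF [35.8 33.  -0. ]
plR [-36.2  33.2  -0. ]
pred mod px [[203.0, 349.0], [386.0, 424.0], [490.0, 299.0]]
pred plate px [[161.0, 356.0], [404.0, 457.0], [534.0, 296.0]]
```

```bash
python3 - <<'E'
from h import *
V=np.array(I["side"]["view"]);Rc=V[:3,:3];C=-Rc.T@V[:3,3];P_=plate();n=P_.apply([0,0,1])
def loc(px,O):
    d=Rc.T@np.linalg.solve(K("side"),[px[0],px[1],1]);X=C+d*((O-C)@n)/(d@n);return (P_.inv().apply(X-O)*1e3).round(1)
S=np.array([[234.9,283.1],[252.2,264.1],[281.6,275.7],[264.6,296.2]]);S1=np.array([[235.2,281.5],[252.9,264.3],[281.5,275.5],[265,295.7]])
for s in(S,S1):
    L=np.array([loc(q,FC) for q in s]);print("plate0",L.tolist(),"ctr",L.mean(0))
im=np.mean([arm.grab_frame("side").astype(np.float32) for _ in range(4)],0)
ch=cv2.GaussianBlur(im[:,:,0]-im[:,:,2],(0,0),.5)
g=np.array([(208,350),(392,416),(493,290)])/8+[214.5,239.5]
L=[]
for a,b in((g[0],g[1]),(g[1],g[2])):
    d=(b-a)/np.linalg.norm(b-a);nn=np.array([-d[1],d[0]]);nn*=np.sign(nn[1]);pts=[]
    for t in np.linspace(.1,.9,30):
        s=np.arange(-2,2.01,.05);q=a+t*(b-a)+s[:,None]*nn
        v=cv2.remap(ch,q[:,0].astype(np.float32),q[:,1].astype(np.float32),cv2.INTER_CUBIC).ravel()
        pts.append(q[np.gradient(v).argmin()])
    vx,vy,x,y=cv2.fitLine(np.float32(pts),cv2.DIST_HUBER,0,.01,.01).ravel();L.append((np.array([x,y]),np.array([vx,vy])))
    O=FC-n*.0026;e=np.array([loc(np.array([x,y])+k*np.array([vx,vy]),O) for k in(-8,0,8)]);print("edge",e.tolist(),"ang",np.degrees(np.arctan2(*(e[2]-e[0])[1::-1])).round(1))
E
```

```text
plate0 [[38.2, -32.6, -0.0], [-37.4, -33.7, -0.0], [-37.6, 33.5, -0.0], [40.3, 32.9, -0.0]] ctr [0.875 0.025 0.   ]
plate0 [[33.5, -34.5, -0.0], [-37.7, -32.2, -0.0], [-38.0, 33.1, -0.0], [38.6, 32.9, -0.0]] ctr [-0.9   -0.175  0.   ]
edge [[29.3, -18.3, -0.0], [29.0, -2.1, -0.0], [28.7, 13.9, 0.0]] ang 91.1
edge [[23.2, 22.8, -0.0], [0.2, 23.0, -0.0], [-23.7, 23.1, -0.0]] ang 179.6
```

The edge fits put the module centre about 1 mm downhill and 1.5–2 mm to −y, with yaw within 1°. I'll lift off, shift by (-0.8, +1.5) and press again towards plate z of about 36.4.

>>> arm_command([
  [[0,0,-3],[0,0,0],0],
  [[0,0,-2.5],[0,0,0],0],
  [[-0.8,1.5,0],[0,0,0],0],
  [[0,0,0],[0,0,0],0],
  [[0,0,0],[0,0,0],0],
])

```text
t: 13.62
eef_pos: [0.6204, 0.1704, 0.1447]
ee_rot: [3.141, 0.349, -1.911]
force: [-0.3, 0.2, -3.2]
width: 0.0155
```

```bash
python3 - <<'E'
from h import *
avg(10)
E
```

```text
t 14.1167 F [0.79 0.24 1.79] M [ 0.051  1.336 -0.022] sd [0.508 0.375 0.545 0.023 0.032 0.026] plateframe mm [ 0.53  0.73 44.04] w 0.0151 rot [ 0.01 -0.    0.02]
```

>>> arm_command([
  [[0,0,2.5],[0,0,0],0],
  [[0,0,1.5],[0,0,0],0],
  [[0,0,1.5],[0,0,0],0],
  [[0,0,1],[0,0,0],0],
  [[0,0,0.9],[0,0,0],0],
  [[0,0,0],[0,0,0],0],
  [[0,0,0],[0,0,0],0],
])

```text
t: 14.7
eef_pos: [0.6215, 0.1726, 0.1382]
ee_rot: [-3.141, 0.349, -1.911]
force: [-1.3, -1.4, 2.9]
width: 0.0153
```

```bash
python3 - <<'E'
from h import *
avg(12)
E
```

```text
t 15.3 F [ 1.01  1.6  -2.94] M [-0.515  1.475 -0.024] sd [0.426 0.344 0.66  0.022 0.023 0.03 ] plateframe mm [ 0.62  0.65 36.87] w 0.0151 rot [ 0.01 -0.    0.03]
```

>>> arm_command([
  [[0,0.4,0.3],[0,0,0],0],
  [[0,0,0.3],[0,0,0],0],
  [[0,0,0],[0,0,0],0],
  [[0,0,0],[0,0,0],0],
])

```text
t: 15.63
eef_pos: [0.6213, 0.173, 0.1375]
ee_rot: [-3.141, 0.349, -1.911]
force: [-1.6, -2.0, 3.5]
width: 0.0151
```

```bash
python3 - <<'E'
from h import *
avg(14)
E
```

```text
t 16.3333 F [ 0.91  0.71 -3.52] M [-0.081  1.561 -0.002] sd [0.4   0.487 0.449 0.058 0.022 0.031] plateframe mm [ 0.62  0.98 36.21] w 0.0149 rot [ 0.01 -0.    0.03]
```

The lateral force has relaxed. My drifts positive, which hints that the downhill edge carries more load. As a test, I'll rotate 1° back about the contact.

>>> arm_command([
  [[-0.35,0.1,0],[0,0.5,0],0],
  [[-0.35,0,0],[0,0.5,0],0],
  [[0,0,0],[0,0,0],0],
  [[0,0,0],[0,0,0],0],
])

```text
t: 16.67
eef_pos: [0.6213, 0.1737, 0.1375]
ee_rot: [-3.141, 0.331, -1.91]
force: [-0.8, -3.2, 2.7]
width: 0.0155
```

```bash
python3 - <<'E'
from h import *
avg(14)
E
```

```text
t 17.3667 F [ 3.04 -0.27 -3.65] M [0.309 2.108 0.011] sd [0.677 0.497 0.575 0.022 0.039 0.025] plateframe mm [ 1.22  1.16 36.16] w 0.015 rot [ 0.01 -1.    0.03]
```

>>> arm_command([
  [[0.35,0,0],[0,-0.5,0],0],
  [[0.3,-0.1,0],[0,0,0],0],
  [[0,0,0],[0,0,0],0],
  [[0,0,0],[0,0,0],0],
])

```text
t: 17.7
eef_pos: [0.6212, 0.1733, 0.1376]
ee_rot: [-3.142, 0.341, -1.911]
force: [-1.2, -1.8, 2.4]
width: 0.0153
```

```bash
python3 - <<'E'
from h import *
avg(14)
V=np.array(I["side"]["view"]);Rc=V[:3,:3];C=-Rc.T@V[:3,3];P_=plate();n=P_.apply([0,0,1]);O=FC-n*.0048
def loc(px):
    d=Rc.T@np.linalg.solve(K("side"),[px[0],px[1],1]);X=C+d*((O-C)@n)/(d@n);return (P_.inv().apply(X-O)*1e3).round(1)
im=np.mean([arm.grab_frame("side").astype(np.float32) for _ in range(4)],0)
ch=cv2.GaussianBlur(im[:,:,0]-im[:,:,2],(0,0),.5)
W=O+P_.apply(np.array([[29.5,-24,0],[29.5,24,0],[-30,24,0]])/1e3);g=proj("side",W)
for a,b in((g[0],g[1]),(g[1],g[2])):
    d=(b-a)/np.linalg.norm(b-a);nn=np.array([-d[1],d[0]]);nn*=np.sign(nn[1]);pts=[]
    for t in np.linspace(.1,.9,30):
        s=np.arange(-2,2.01,.05);q=a+t*(b-a)+s[:,None]*nn
        v=cv2.remap(ch,q[:,0].astype(np.float32),q[:,1].astype(np.float32),cv2.INTER_CUBIC).ravel();pts.append(q[np.gradient(v).argmin()])
    vx,vy,x,y=cv2.fitLine(np.float32(pts),cv2.DIST_HUBER,0,.01,.01).ravel()
    e=np.array([loc((x+k*vx,y+k*vy)) for k in(-8,0,8)]);print("edge",e.tolist(),"ang",np.degrees(np.arctan2(*(e[2]-e[0])[1::-1])).round(1))
x0,y0=215,240
cv2.imwrite("pics/c9.png",cv2.resize(im[y0:y0+75,x0:x0+85,::-1],(680,600),interpolation=cv2.INTER_CUBIC))
E
```

```text
t 18.4 F [-0.04  0.9  -3.48] M [-0.208  1.038  0.012] sd [0.38  0.544 0.371 0.042 0.147 0.03 ] plateframe mm [ 0.87  1.08 36.18] w 0.0153 rot [ 0.   -0.49  0.03]
edge [[30.2, -14.0, -0.0], [30.2, 2.2, 0.0], [30.3, 18.3, -0.0]] ang 89.8
edge [[19.1, 24.8, 0.0], [-4.0, 24.9, 0.0], [-28.2, 24.9, -0.0]] ang 179.9[ WARN:0@31.190] global loadsave.cpp:1063 imwrite_ Unsupported depth image for selected encoder is fallbacked to CV_8U.
```

View pics/c9.png

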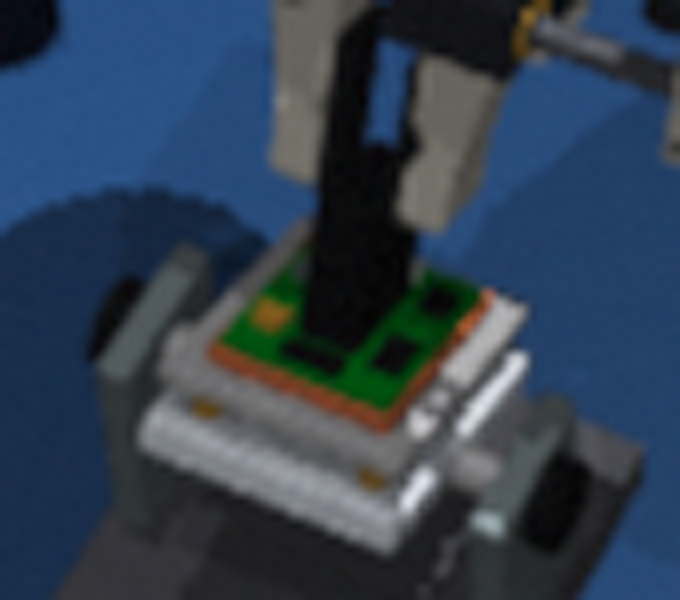

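The picture shows the module flush and square on the plate, which is clearly pushed in. Edge fits give the centre at (+0.2, -0.1) mm and angles within 0.2°. One small step to ease the sideways load, then a settle and a final check.

>>> arm_command([
  [[-0.15,0.1,0],[0,0,0],0],
  [[0,0,0],[0,0,0],0],
  [[0,0,0],[0,0,0],0],
  [[0,0,0],[0,0,0],0],
  [[0,0,0],[0,0,0],0],
  [[0,0,0],[0,0,0],0],
  [[0,0,0],[0,0,0],0],
  [[0,0,0],[0,0,0],0],
])

```text
t: 19.27
eef_pos: [0.6212, 0.1732, 0.1375]
ee_rot: [-3.142, 0.34, -1.911]
force: [-1.0, -0.6, 4.2]
width: 0.0152
```

```bash
python3 - <<'E'
from h import *
avg(14)
E
```

```text
t 19.9667 F [-0.17  0.42 -3.69] M [-0.021  0.877 -0.012] sd [0.445 0.39  0.529 0.044 0.016 0.019] plateframe mm [ 0.79  1.15 36.17] w 0.0148 rot [ 0.01 -0.5   0.03]
```

```bash
python3 -c "
from station import arm
print(arm.job_done())"
```

```text
the job is handed in; nothing more can be done
None
```

I handed the job in at about 20 s, with the arm still gripping the green-board module (30 N) and pressing it onto the tilt-stage plate. No verdict was reported, so the result rests on my own checks.

**Choice of module:** I took the leftmost free-standing green module, at top-view pixel (377,248). The green item on the blue box is farther left. I ruled it out because it is fixed upright to the box's side and is out of reach.

**Last checks:**

| Check | Result |
|---|---|
| Tilt | About 19.5°. Test turns of the module on the plate put the flush angle between 19° and 20°, and the load then looked roughly central. |
| Centring | About 0.2 mm off in the last edge fit, taken before a final 0.15 mm shift. Calibration is only good to about 2 mm. |
| Squareness | Within about 0.2° |
| Push | About 5.4 N on the wrist |
| Plate travel | About 5 mm of 10 mm. Force and position together allow 4.6–5.4 mm; it is not bottomed. |

**What disagreed:**
- **Open fingertips:** they looked about 22 mm shorter in the pictures than the description says, because they swing forward as they close. I gripped a little higher to allow for that.
- **Sideways force:** it reached about 2 N while I adjusted the module on the plate. About 1 N was left at the end.
- **Picture budget:** I viewed 11 pictures, one over the budget of 10.
- **Bystanders:** the arm moved nothing else that I could see, but I did not take a final overview picture to confirm it.

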